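# Register a battery holder in a test jig and swing the clamp over it

## Task

Slide the loaded battery holder across the jig board, without lifting it off the board, until its long side lies flush against the long stop and its end is up against the short stop. Then turn the steel clamp by its grip, until it stops, so that its arm lies square across the holder and holds it there. Leave the jar, tin, circuit board and probe where they are.

Things in the scene. Friction and masses are not known exactly. Their poses are not given: they have to be found in the camera images.
- jig: Plywood jig board, 300 (its x) x 280 (its y) x 12 mm, fixed to the bench; origin at the centre of its underside, z up, so its top is at 12 mm. It carries two dark wood stop bars in an L, and behind the long stop (at x = +115, y = +40 mm) the post of a steel clamp.
- seat (a point): Point on the jig board's top, fixed to it, where the holder's origin lies when the holder touches both stops: x = +45, y = +40, z = +12 mm in the jig's frame, axes as the jig's. Both stops lie on its +x and +y sides.
- long_stop (a point): Long stop: middle of the top edge of its inner face, which faces the jig's -x and stands at x = +80 mm in the jig's frame. The bar runs along the jig's y from -30 to +100 mm, 15 mm thick, 18 mm above the board. Axes as the jig's.
- short_stop (a point): Short stop: middle of the top edge of its inner face, which faces the jig's -y and stands at y = +110 mm in the jig's frame. The bar runs along the jig's x from +10 to +80 mm, 15 mm thick, 18 mm above the board. Axes as the jig's.
- holder: Black plastic battery tray with four large grey cells, loose on the jig board, off both stops, long axis within 20 degrees of the jig's y. 70 mm (its x) x 140 mm (its y); walls 24 mm high, the cells' round tops reach 35 mm. Origin at the centre of its underside, z up. About 0.45 kg; takes about 3 to 8 N to slide.
- clamp (a joint): Angle of the steel clamp about its upright post (rad). 0: arm along the jig's +y, clear of the holder's place; grows counterclockwise from above to its end stop at 1.571: arm along the jig's -x, over the long stop and the seated holder. Starts at 0 to 0.35, stays where it is left, about 0.05 N m to turn.
- clamp_grip (a point): On the clamp's pivot axis, 82 mm above the bench, where to grip: an upright steel fin 14 mm thick, 50 mm long (centred on the axis, along the arm), from 61 to 89 mm above the bench, on a hub of radius 14 mm. The point's x axis is across the fin (the way to pinch it), y points along the arm; it turns with the clamp.
- clamp_toe (a point): Outer end of the clamp's arm, at its underside, 75 mm from the pivot axis and 51 mm above the bench. The arm is 20 mm wide and 8 mm thick and passes 4 mm above the cells.
- jar: Closed glass jar of screws, 70 mm across and 85 mm high, standing on the bench left (+y) of the jig; origin at the centre of its underside. Leave alone.
- tin: Flat flip-top metal tin, 97 x 62 x 23 mm, on the bench right (-y) of the jig; origin at the centre of its underside. Leave alone.
- pcb: Green circuit board with parts on it, 100 x 70 mm, up to 17 mm high, on the bench right (-y) of the jig, nearer the robot; origin at the centre of its underside. Leave alone.
- probe: Stainless steel test probe, 156 mm long and 12 mm thick, lying on the bench left (+y) of the jig; origin under its middle, tip towards its +x. Leave alone.
Not all that is in view belongs to the job. What is meant by the holder is not pink, purple or red, and is the larger of those in its own colour.

How it is judged:
On the way:
1. the holder lies against both stops while the clamp is still swung clear (x of holder in the frame of seat between -0.004 and 0.003 m and y of holder in the frame of seat between -0.004 and 0.003 m and z of holder in the frame of seat between -0.003 and 0.004 m and angle between the y axis of holder and the y axis of seat, either way round below 0.04 rad and angle between holder's own z axis and vertical below 0.05 rad and value of joint clamp below 0.6 rad), for 0.2 s.
At the end, for the whole second after the job is handed in: The holder lies flat on the jig board at rest, within 4 mm of touching each stop and parallel to them within 0.04 rad (about 2 degrees), and the clamp is turned past 1.3 rad (end stop 1.571) and still (x of holder in the frame of seat between -0.004 and 0.003 m and y of holder in the frame of seat between -0.004 and 0.003 m and z of holder in the frame of seat between -0.003 and 0.004 m and angle between the y axis of holder and the y axis of seat, either way round below 0.04 rad and angle between holder's own z axis and vertical below 0.05 rad and value of joint clamp above 1.3 rad and linear speed of holder below 0.01 m/s and velocity of joint clamp between -0.05 and 0.05 rad/s).
It fails at once if the holder is lifted more than 15 mm off the jig board (z of holder in the frame of seat above 0.015 m).
It fails at once if the jar, tin, circuit board or probe is moved more than 20 mm (distance of any of jar, tin, pcb, probe from where it was at the start of the episode above 0.02 m).
It fails at once if the jar is tipped (angle between jar's own z axis and vertical above 0.35 rad).
It also fails if it takes over 64 s, if anything falls off the work surface, if the arm or the gripper's body presses on something with over 40 N, if the wrist force passes 120 N, or if a joint passes its speed limit or range.

## Robot

A 7-joint arm with a two-finger parallel gripper is mounted at the origin on the work surface. World frame = base frame: x ahead of the robot, y to its left, z up, the work surface at z = 0. Lengths are in m, angles in rad, forces in N, time in s.
With the tool pointing down it reaches from about 0.4 to 0.875 m from the base axis. Payload 19.3 kg.
Tool frame: the origin (TCP) lies at the very end of the fingers, on their centre line; the grasp point (between the pads) lies 19 mm behind it; z points along the fingers, y is the line along which they close (so a half turn about z gives the same grasp; the last joint's range is limited). The gripper opens to 85 mm and grips with 20 to 120 N. Pads are 22 mm wide; open, the fingers measure 114 mm over their backs; the gripper's body (76 mm by 85 mm) begins 54 mm behind the grasp point. The pads swing forward as they close: fully open they stand 13 mm farther back than shut.
Start: joints at [1.05, 0.521, -0.036, 1.599, 0.021, 1.021, -0.113], TCP at [0.272, -0.563, 0.231] pointing down, gripper open.
Joint ranges: [-2.91, 2.91], [-0.3, 2.13], [-1.5, 1.42], [0.17, 2.43], [-1.26, 4.41], [0.16, 1.93], [-2.52, 2.52]. Speed limits (rad/s): [1.89, 1.89, 2.39, 2.39, 3.01, 3.01, 3.01].

## Interface

Orientations are given as [roll, pitch, yaw] about the fixed x, y, z axes, in that order (R = Rz(yaw) Ry(pitch) Rx(roll)).
In Python, from workcell import bot gives the robot as it stands.
- The arm moves only by the tool carry_out, never from a script. Its argument "rows" is a list that holds one entry, the list of rows, each a list of 4 numbers: the shift along the tool's x, y, z in m, then the turn about the tool's z in degrees. In form: [[[x, y, z, twist], ...]]. A call has 1 to 12 rows; each row is the pose to reach, as a shift and turn from the pose commanded when the call began, along the tool's axes at that moment; what a row does not reach only later rows make up. A row lasts 1/12 s, in which the tool goes at most 41.7 mm and 7.16 degrees, less where a joint would pass 70% of its speed; a pose out of reach is approached as far as the arm can. A call with a gripper value outside its range is refused whole. "grip" is the finger opening in m, from 0 to 0.0854, set as the call begins (left out, the last holds). The fingers move at their own pace and stop on an object; "grip_force" is the grip in N (left out, the last holds). Time passes only in rows, so rows that repeat a pose let the fingers close. It gives the time, the measured TCP pose, the force, the opening and the grip force at its end, in the units of the state.
- bot.observe(): the state, without advancing time (a new reading comes with each control period).
- bot.grab_frame(name): name is "scene" or "top"; returns a dict with "pixels" (400x640x3 uint8, red, green, blue), "K" (3x3 intrinsics, pixels), "k1" (the pictures are not rectified: a ray, as slopes to the right and down, at radius r is drawn at 1 + k1 r^2 times it, then the intrinsics apply), "pose" (4x4, takes a point from camera to world coordinates). Camera axes: x right, y down, z forward; pixel columns grow to the right and rows downward; lengths in m; the calibration is good to about 2 mm. A picture is of the moment at which its call begins. There is no depth.
- bot.job_done(): hands the job in; it is judged then, once.
Trained networks look in a picture, given as the dict that the camera call returned (one of the last four; its "shot" number tells which), for a name from the list of things; names that differ only in an ending like _2 or _b are one class to them, and where a whole thing is asked for, a point or a joint stands for the part that bears it (a point fixed in the world has none). Each returns a list of dicts, best first, with "conf" (0 to 1); they miss things now and then, are a little off and sometimes report something else, mostly with a low value. They report only what shows in the picture. A call takes as long as a camera call. They do not tell look-alikes from the thing itself.
- bot.look_for(picture, label): "position" ([column, row] in pixels, amid what is visible of it).
- bot.regions_of(picture, label): "region" (400x640 bool, what is visible of it) and "position" ([column, row] in pixels, amid what is visible of it).
- bot.spot_point(picture, label): "position" ([column, row] in pixels: a listed point, or the origin of a listed thing).
The state is a dict: "clock": time; "qpos": joint angles; "qd": joint speeds; "joint_efforts": joint torques, N m; "position": TCP position; "tool_rot": TCP orientation; "force": force on the tool from outside, world axes, zero at the start; "moment": the same for the moment, N m; "grip_width": finger opening in m; "finger_force": force on a finger pad.
Only numpy, scipy, OpenCV 4.12 (cv2) and the standard library are available. Lean on these libraries where they do the work, as an engineer would, in place of code of your own. Each camera call takes 0.05 s, during which the arm holds its last target. There are 200 camera calls.

## Working session

There is one attempt and no reset: what is moved stays moved. The work goes in short steps, Python scripts to look and compute and a tool call to move; the robot and the scene stay as the last step left them, time stands still between calls to the robot, and variables do not carry over. Pictures are saved under pics/ and viewed, at most 10 in all, crops included, and the job is handed in when it is done.

Besides the shell and the picture viewer there is one more tool, called after "Request:" as name(argument=value, ...), one argument or row to a line, values as JSON. carry_out: Moves the arm, as the interface text tells. Its arguments: {"type":"object","properties":{"rows":{"type":"array","items":{"type":"array","items":{"type":"array","items":{"type":"number"}}}},"grip":{"type":"number"},"grip_force":{"type":"number"}},"required":["rows"]}

```bash
mkdir -p pics; ls
cat > h.py <<'E'
import numpy as np, cv2
from workcell import bot
def pix2world(f,p,z):
    K=np.array(f["K"]);T=np.array(f["pose"]);d=(np.array(p)-K[:2,2])/[K[0,0],K[1,1]]
    u=d.copy()
    for _ in range(20): u=d/(1+f["k1"]*(u@u))
    r=T[:3,:3]@np.r_[u,1]; o=T[:3,3]
    return o+r*(z-o[2])/r[2]
def world2pix(f,P):
    K=np.array(f["K"]);T=np.array(f["pose"]);c=T[:3,:3].T@(np.array(P)-T[:3,3]);u=c[:2]/c[2]
    u=u*(1+f["k1"]*(u@u)); return K[:2,:2]@u+K[:2,2]
def save(f,n,crop=None,s=1):
    im=f["pixels"][:,:,::-1]
    if crop: im=im[crop[1]:crop[3],crop[0]:crop[2]]
    cv2.imwrite("pics/"+n,cv2.resize(im,None,fx=s,fy=s,interpolation=cv2.INTER_CUBIC))
E
python3 - <<'E'
from h import *
Z=dict(holder=.012,seat=.012,long_stop=.03,short_stop=.03,clamp_grip=.082,clamp_toe=.051,jig=0,jar=0,tin=0,pcb=0,probe=0)
for n in("top","scene"):
    f=bot.grab_frame(n); save(f,n+"0.png"); print(n,np.round(np.array(f["pose"])[:3,3],3),f["K"][0][0])
    for l,z in Z.items():
        for d in bot.spot_point(f,l)[:3]: print(l,round(d["conf"],2),np.round(d["position"]),np.round(pix2world(f,d["position"],z),4))
s=bot.observe();print(s)
E
```

```text
pics
top [0.421 0.058 1.158] 445.56270241066545
holder 0.96 [185. 170.] [0.6699 0.4308 0.012 ]
holder 0.89 [298. 113.] [0.8227 0.1271 0.012 ]
holder 0.78 [227. 292.] [0.3513 0.311  0.012 ]
seat 0.87 [317. 195.] [0.5995 0.0794 0.012 ]
long_stop 0.84 [324. 183.] [0.6286 0.0606 0.03  ]
clamp_grip 0.56 [320. 164.] [0.6668 0.07   0.082 ]
clamp_toe 0.7 [290. 169.] [0.6619 0.1456 0.051 ]
clamp_toe 0.36 [256. 176.] [0.6442 0.2318 0.051 ]
jig 0.97 [330. 216.] [0.5467 0.0457 0.    ]
jar 0.97 [243. 232.] [0.5068 0.2737 0.    ]
tin 0.7 [418. 200.] [ 0.5856 -0.1864  0.    ]
pcb 0.56 [420. 264.] [ 0.4203 -0.1868  0.    ]
probe 0.53 [255. 174.] [0.6599 0.2445 0.    ]
scene [1.19  0.489 0.557] 384.0965801100959
holder 0.86 [199. 254.] [ 0.8318 -0.0648  0.012 ]
holder 0.79 [452. 311.] [0.6877 0.4259 0.012 ]
holder 0.72 [447. 201.] [0.3555 0.3044 0.012 ]
seat 0.85 [321. 220.] [0.592  0.0844 0.012 ]
long_stop 0.57 [307. 222.] [0.635  0.0753 0.03  ]
short_stop 0.62 [344. 229.] [0.6118 0.1584 0.03  ]
clamp_grip 0.67 [297. 208.] [0.6621 0.07   0.082 ]
clamp_toe 0.64 [324. 234.] [0.6711 0.1459 0.051 ]
clam
[... 269 characters left out ...]
 ]
{'clock': 1.2, 'qpos': array([ 1.04976466,  0.52138472, -0.03630814,  1.59950736,  0.02120111,
        1.02110941, -0.11281133]), 'qd': array([-0.00032941,  0.00014598,  0.00181133, -0.00068651,  0.00170861,
        0.00184606, -0.00092759]), 'joint_efforts': array([-1.12869870e-04, -9.26826024e+01,  1.97847538e+00, -3.70237577e+01,
        1.81123463e-02,  1.99821123e-03,  1.67594053e-04]), 'position': array([ 0.27229659, -0.56254945,  0.23129758]), 'tool_rot': array([-3.14156838e+00, -1.39509535e-06,  4.50785196e-01]), 'force': array([ 0.13550449, -0.44311692, -0.01243522]), 'moment': array([-0.01326547,  0.04640588, -0.04761049]), 'finger_force': 0.0, 'grip_width': 0.08521816261822619}
```

View pics/top0.png

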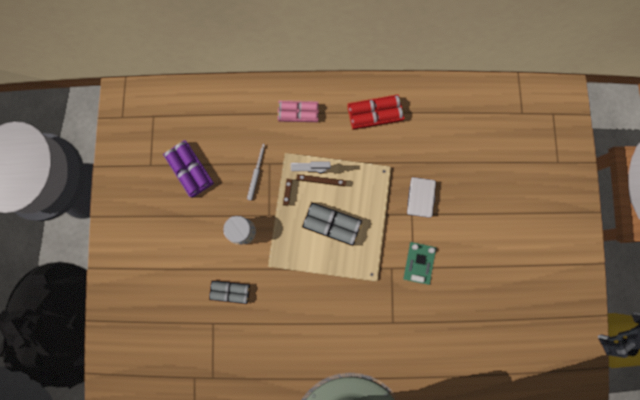

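View pics/scene0.png

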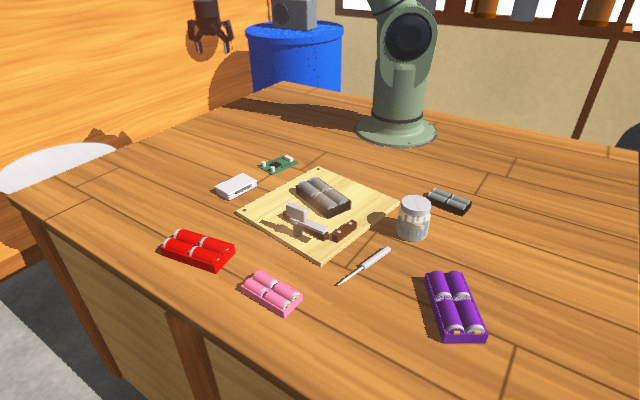

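Candidates in the top view: dark grey tray on the board (332,223), small grey tray (230,292), purple (188,169), pink (298,112), red (376,112). By the description (not pink, purple or red, and the larger one in its colour) the holder is the grey tray on the board at (332,223). I'll check it in a crop and fit the poses.

```bash
cat >> h.py <<'E'
from scipy.optimize import minimize
def boxpts(x,y,a,sx,sy,z0,z1):
    c,s=np.cos(a),np.sin(a)
    return [(x+c*u-s*v,y+s*u+c*v,z) for u in(-sx/2,sx/2) for v in(-sy/2,sy/2) for z in(z0,z1)]
def fit(views,sx,sy,z0,z1,x0):
    def cost(p):
        t=0
        for f,m in views:
            im=np.zeros((1600,2560),np.uint8)
            h=cv2.convexHull(np.array([world2pix(f,P) for P in boxpts(*p,sx,sy,z0,z1)],np.float32)*4+1.5)
            cv2.fillPoly(im,[np.round(h).astype(np.int32)],255)
            im=cv2.resize(im,(640,400),interpolation=cv2.INTER_AREA)/255.
            t+=np.abs(im-m).sum()/m.sum()
        return t
    x0=np.array(x0,float)
    for d in(.02,.005):
        r=minimize(cost,x0,method="Nelder-Mead",options=dict(initial_simplex=np.vstack([x0]+[x0+np.eye(3)[i]*d*(1,1,4)[i] for i in range(3)]),xatol=2e-4,fatol=1e-5));x0=r.x
    return r.x,r.fun
def mask(f,l,near):
    ds=bot.regions_of(f,l); d=min(ds,key=lambda d:np.hypot(*(np.array(d["position"])-near))); return d["region"].astype(float)
E
python3 - <<'E'
from h import *
F={n:bot.grab_frame(n) for n in("top","scene")}
save(F["top"],"crop0.png",(260,140,400,290),4)
M={}
for n in F:
    for l,P in(("holder",(.52,.04,.03)),("jig",(.547,.045,.01))):
        q=world2pix(F[n],P); m=mask(F[n],l,q)
        if l=="jig":
            m=np.zeros((400,640),np.uint8)+m.astype(np.uint8); h=cv2.convexHull(np.argwhere(m)[:,::-1].astype(np.int32)); 
        M[n,l]=m
        print(n,l,q.round(),m.sum())
for ns in(("top",),("scene",),("top","scene")):
    print(ns,"holder",fit([(F[n],M[n,"holder"]) for n in ns],.07,.14,.012,.040,(.52,.04,-.35)))
    print(ns,"jig",fit([(F[n],M[n,"jig"]) for n in ns],.30,.28,0,.012,(.547,.045,-.05)))
# wood-coloured jig contour corners from top
f=F["top"]
for l in("clamp_toe","clamp_grip","long_stop","short_stop","seat"):
    for d in bot.regions_of(f,l)[:1] if l!="seat" else []:
        ys,xs=np.nonzero(d["region"]);print(l,d["conf"],xs.min(),xs.max(),ys.min(),ys.max(),d["region"].sum())
E
```

```text
top holder [332. 225.] 1459.0
top jig [330. 215.] 10562
scene holder [322. 194.] 1321.0
scene jig [318. 206.] 7104
('top',) holder (array([ 0.52449714,  0.04098323, -0.34393431]), np.float64(0.08976064723353357))
('top',) jig (array([ 0.545815  ,  0.04617605, -0.14400632]), np.float64(0.17942160390003378))
('scene',) holder (array([ 0.52397442,  0.04371267, -0.3642322 ]), np.float64(0.07415356755874188))
('scene',) jig (array([ 0.54434938,  0.04592047, -0.12865498]), np.float64(0.23161764705882354))
('top', 'scene') holder (array([ 0.52370192,  0.04285293, -0.35420229]), np.float64(0.17471407926863383))
('top', 'scene') jig (array([ 0.54569798,  0.04640808, -0.14089566]), np.float64(0.4144290194421005))
clamp_toe 0.71 292 330 161 171 296
clamp_grip 0.74 292 330 161 171 298
long_stop 0.68 269 388 153 280 10928
short_stop 0.59 270 389 153 280 10802
```

View pics/crop0.png

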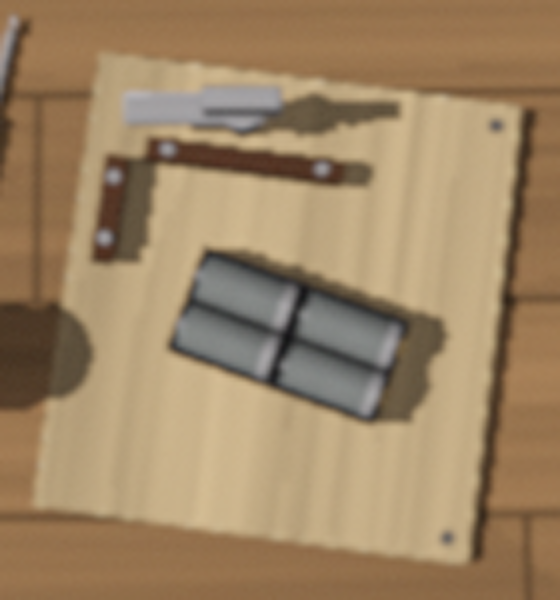

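The crop confirms the grey four-cell tray on the board; crop pixel (288,335) is top-view (332,224). The clamp is swung clear at top-view (292–330,161–171). Next I'll refine the jig pose with a filled mask and work out the first move.

Run:
```python
from h import *
F={n:bot.grab_frame(n) for n in("top","scene")}
V=[]
for n in F:
    m=mask(F[n],"jig",world2pix(F[n],(.547,.045,.01))).astype(np.uint8)
    m=cv2.morphologyEx(m,cv2.MORPH_OPEN,np.ones((3,3)))
    h=cv2.convexHull(np.argwhere(m)[:,::-1].astype(np.int32)); o=np.zeros((400,640),np.uint8);cv2.fillPoly(o,[h],1)
    V.append((F[n],o.astype(float)))
for v in(V[:1],V[1:],V):
    p,c=fit(v,.30,.28,0,.012,(.5457,.0464,-.135)); x,y,a=p
    R=np.array([[np.cos(a),-np.sin(a)],[np.sin(a),np.cos(a)]]); print(p.round(4),c,"seat",R@[.045,.04]+p[:2],"post",R@[.115,.04]+p[:2])
    print("holder in jig", R.T@(np.array([.5237,.0428])-p[:2]), -.354-a, "push pre (jig -70,-5)",R@[-.085,-.01]+p[:2])
```

```text
[ 0.547   0.0465 -0.1373] 0.02735294883518598 seat [0.59703412 0.07997956] post [0.66637545 0.07039941]
holder in jig [-0.02255571 -0.00686618] -0.21670977185451576 push pre (jig -70,-5) [0.46141439 0.04824175]
[ 0.5455  0.0465 -0.1398] 0.014646505232329726 seat [0.59563082 0.07984987] post [0.66494745 0.07009255]
holder in jig [-0.0210642  -0.00671464] -0.21415425050833936 push pre (jig -70,-5) [0.45993043 0.04845875]
[ 0.5461  0.0466 -0.1403] 0.04348205612787085 seat [0.59628061 0.07989869] post [0.66559278 0.07010977]
holder in jig [-0.02167948 -0.00688395] -0.2136984374126539 push pre (jig -70,-5) [0.46056592 0.04856942]
```

Request:
carry_out(
  rows=[
    [[0.03, -0.033, 0.0, 2], [0.06, -0.066, 0.0, 5], [0.09, -0.099, 0.0, 7], [0.12, -0.132, 0.0, 10], [0.15, -0.165, 0.0, 12], [0.18, -0.198, 0.005, 15], [0.21, -0.231, 0.01, 17], [0.24, -0.264, 0.01, 20], [0.27, -0.297, 0.015, 22], [0.3, -0.33, 0.02, 25], [0.32, -0.355, 0.02, 27], [0.34, -0.376, 0.02, 28]],
  ],
  grip=0.07,
)

```text
clock: 2.9
position: [0.4122, -0.0815, 0.2115]
tool_rot: [3.141, -0.0, -0.04]
force: [2.9, -0.9, -0.5]
grip_width: 0.0698
finger_force: 0.0
```

```bash
cat >> h.py <<'E'
J=np.array([.546,.0466]);A=-.138
def jw(p): return J+np.array([[np.cos(A),-np.sin(A)],[np.sin(A),np.cos(A)]])@np.array(p)
def wj(p): return np.array([[np.cos(A),np.sin(A)],[-np.sin(A),np.cos(A)]])@(np.array(p)[:2]-J)
def go(jx,jy,z,yaw=0):
    "print tool-axis shift and twist from the measured pose to a jig-frame goal"
    s=bot.observe();p=s["position"];y=s["tool_rot"][2];d=np.r_[jw((jx,jy)),z]-p
    t=np.degrees((y-(A+yaw)+np.pi)%(2*np.pi)-np.pi)
    print("clock",round(s["clock"],2),"pos",p.round(4),"jig",wj(p).round(4),"rot",s["tool_rot"].round(3),"q",s["qpos"].round(2),"F",s["force"].round(1),"w",round(s["grip_width"],4))
    print("shift",round(d[0]*np.cos(y)+d[1]*np.sin(y),4),round(d[0]*np.sin(y)-d[1]*np.cos(y),4),round(-d[2],4),"twist",round(t,1))
E
python3 -c "
from h import *
go(-.095,-.010,.15)"
```

```text
clock 2.9 pos [ 0.4122 -0.0815  0.2115] jig [-0.1149 -0.1453] rot [ 3.141 -0.    -0.04 ] q [ 0.19  0.23 -0.16  2.12  0.05  0.79 -1.61] F [ 2.9 -0.9 -0.5] w 0.0698
shift 0.033 -0.1327 0.0615 twist 5.6
```

Request:
carry_out(
  rows=[
    [[0.01, -0.035, 0.0, 2], [0.02, -0.07, 0.02, 4], [0.028, -0.105, 0.04, 5.6], [0.033, -0.133, 0.06, 5.6], [0.033, -0.133, 0.095, 5.6], [0.033, -0.133, 0.13, 5.6], [0.033, -0.133, 0.16, 5.6], [0.033, -0.133, 0.18, 5.6], [0.033, -0.133, 0.192, 5.6], [0.033, -0.133, 0.195, 5.6], [0.033, -0.133, 0.195, 5.6]],
  ],
)

```text
clock: 3.82
position: [0.45, 0.0482, 0.016]
tool_rot: [3.141, 0.001, -0.136]
force: [-0.8, -0.0, 0.4]
grip_width: 0.0697
finger_force: 0.0
```

```bash
python3 -c "
from h import *
go(-.010,-.010,.016)
f=bot.grab_frame('scene'); save(f,'s1.png',(230,130,430,280),4)"
```

```text
clock 3.82 pos [0.45   0.0482 0.016 ] jig [-0.0953 -0.0116] rot [ 3.141e+00  1.000e-03 -1.360e-01] q [-0.15  0.64 -0.11  2.18  0.21  0.33 -2.15] F [-0.8 -0.   0.4] w 0.0697
shift 0.0853 -0.0014 -0.0 twist 0.1
```

View pics/s1.png

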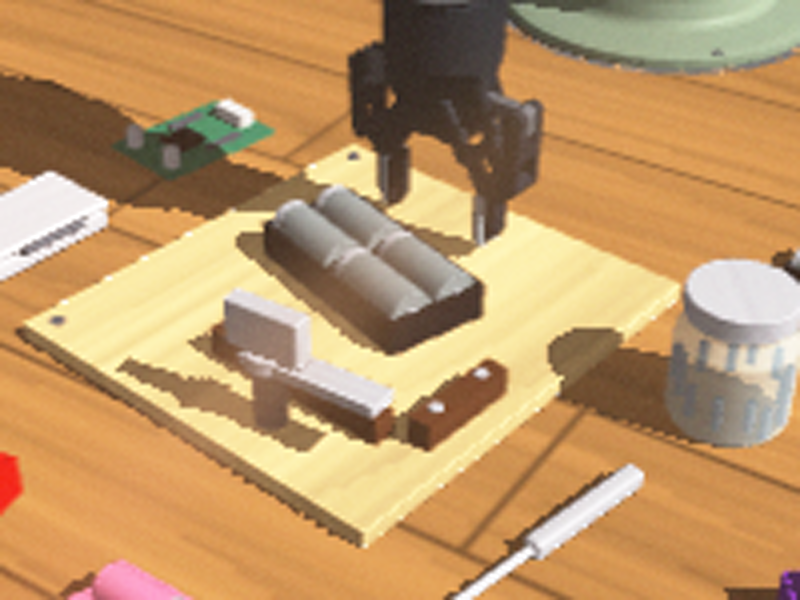

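Fingers are open behind the holder's near side (crop about 395,195 and 485,235), just clear of the board. Pushing now.

Request:
carry_out(
  rows=[
    [[0.008, 0, 0, 0], [0.016, 0, 0, 0], [0.022, 0, 0, 0], [0.028, 0, 0, 0], [0.034, 0, 0, 0], [0.04, 0, 0, 0], [0.046, 0, 0, 0], [0.052, 0, 0, 0], [0.058, 0, 0, 0], [0.064, 0, 0, 0], [0.07, 0, 0, 0], [0.07, 0, 0, 0]],
  ],
)

```text
clock: 4.87
position: [0.5212, 0.0386, 0.0165]
tool_rot: [-3.141, -0.001, -0.136]
force: [0.6, 0.4, 0.0]
grip_width: 0.0701
finger_force: 0.0
```

```bash
cat >> h.py <<'E'
def holder(x0=(.59,.07,-.14),names=("top","scene")):
    V=[]
    for n in names:
        f=bot.grab_frame(n); V.append((f,mask(f,"holder",world2pix(f,(x0[0],x0[1],.03)))))
    for v in [[a] for a in V]+[V]:
        p,c=fit(v,.07,.14,.012,.040,x0); print("holder jig",wj(p[:2]).round(4),"angle",round(p[2]-A,3),"cost",round(c,3))
E
python3 -c "
from h import *
go(-.010,-.010,.016)
holder((.56,.05,-.2))"
```

```text
clock 4.87 pos [0.5212 0.0386 0.0165] jig [-0.0234 -0.0113] rot [-3.141e+00 -1.000e-03 -1.360e-01] q [-0.08  0.7  -0.14  2.    0.21  0.45 -2.08] F [0.6 0.4 0. ] w 0.0701
shift 0.0134 -0.0013 0.0005 twist 0.1
holder jig [0.108  0.0641] angle 0.02 cost 0.767
holder jig [ 0.0218 -0.0021] angle -0.007 cost 0.224
holder jig [ 0.0224 -0.001 ] angle -0.004 cost 1.487
```

Request:
carry_out(
  rows=[
    [[0.005, 0, 0, 0], [0.01, 0, 0, 0], [0.015, 0, 0, 0], [0.017, 0, 0, 0], [0.017, 0, 0, 0], [0.005, 0, 0, 0], [-0.01, 0, 0, 0], [-0.02, 0, 0, 0], [-0.02, 0, -0.03, 0], [-0.02, 0, -0.06, 0], [-0.02, 0, -0.08, 0], [-0.02, 0, -0.08, 0]],
  ],
  grip=0.07,
)

```text
clock: 6.07
position: [0.5018, 0.0416, 0.1002]
tool_rot: [-3.14, -0.005, -0.136]
force: [1.1, -0.0, 0.2]
grip_width: 0.0699
finger_force: 0.0
```

```bash
python3 -c "
from h import *
go(.04,-.100,.096,np.pi/2)
holder((.575,.038,-.14))"
```

```text
clock 6.07 pos [0.5018 0.0416 0.1002] jig [-0.0431 -0.011 ] rot [-3.14  -0.005 -0.136] q [-0.06  0.53 -0.18  2.02  0.16  0.6  -2.06] F [ 1.1 -0.   0.2] w 0.0699
shift 0.0829 0.0892 0.0042 twist -89.9
holder jig [0.0984 0.0888] angle -0.847 cost 11.051
holder jig [ 0.0374 -0.0015] angle 0.033 cost 0.436
holder jig [0.043  0.0048] angle -0.008 cost 12.02
```

Request:
carry_out(
  rows=[
    [[0.0, 0.03, 0, -7], [0.0, 0.06, 0, -14], [0.01, 0.08, 0, -21], [0.02, 0.089, 0, -28], [0.03, 0.089, 0, -35], [0.04, 0.089, 0, -42], [0.05, 0.089, 0, -49], [0.06, 0.089, 0, -56], [0.07, 0.089, 0, -63], [0.08, 0.089, 0, -70], [0.081, 0.089, 0, -77], [0.081, 0.089, 0, -84]],
  ],
  grip=0.04,
)

```text
clock: 7.27
position: [0.5681, -0.0575, 0.0951]
tool_rot: [-3.14, -0.001, 1.336]
force: [-0.6, -0.2, 0.6]
grip_width: 0.0405
finger_force: 0.0
```

```bash
python3 -c "
from h import *
go(.038,-.100,.016,np.pi/2)
holder((.582,.038,-.14),('top',))
holder((.582,.038,-.14),('scene',))
"
```

```text
clock 7.27 pos [ 0.5681 -0.0575  0.0951] jig [ 0.0362 -0.1001] rot [-3.140e+00 -1.000e-03  1.336e+00] q [ 0.39  0.67 -0.57  1.83  0.49  0.78 -0.67] F [-0.6 -0.2  0.6] w 0.0405
shift 0.0003 0.0018 0.0791 twist -5.5
holder jig [ 0.0399 -0.0029] angle -0.017 cost 0.06
holder jig [ 0.0399 -0.0029] angle -0.017 cost 0.06
holder jig [-4.3222 -1.0868] angle 6.238 cost 1.0
holder jig [-4.3222 -1.0868] angle 6.238 cost 1.0
```

Request:
carry_out(
  rows=[
    [[0.0, 0.002, 0.02, -5.5], [0.0, 0.002, 0.045, -5.5], [0.0, 0.002, 0.065, -5.5], [0.0, 0.002, 0.076, -5.5], [0.0, 0.002, 0.079, -5.5], [0.008, 0.002, 0.079, -5.5], [0.015, 0.002, 0.079, -5.5], [0.021, 0.002, 0.079, -5.5], [0.027, 0.002, 0.079, -5.5], [0.033, 0.002, 0.079, -5.5], [0.039, 0.002, 0.079, -5.5], [0.043, 0.002, 0.079, -5.5]],
  ],
)

```text
clock: 8.47
position: [0.5806, -0.0156, 0.0178]
tool_rot: [3.141, -0.0, 1.427]
force: [-0.5, -3.6, 2.7]
grip_width: 0.04
finger_force: 1.7
```

```bash
python3 -c "
from h import *
go(.038,-.041,.016,np.pi/2)
holder((.586,.06,-.14),('top',))
"
```

```text
clock 8.47 pos [ 0.5806 -0.0156  0.0178] jig [ 0.0429 -0.0569] rot [ 3.141 -0.     1.427] q [ 0.28  0.8  -0.51  1.83  0.6   0.67 -0.73] F [-0.5 -3.6  2.7] w 0.04
shift 0.0158 -0.005 0.0018 twist -0.4
holder jig [0.041  0.0242] angle -0.023 cost 0.277
holder jig [0.041  0.0242] angle -0.023 cost 0.277
```

Request:
carry_out(
  rows=[
    [[0.004, 0, 0, -0.4], [0.008, 0, 0, -0.4], [0.011, 0, 0, -0.4], [0.013, 0, 0, -0.4], [0.014, 0, 0, -0.4], [0.014, 0, 0, -0.4]],
  ],
)

```text
clock: 9.07
position: [0.5823, -0.0021, 0.0174]
tool_rot: [-3.141, -0.0, 1.434]
force: [-0.4, -0.4, 0.4]
grip_width: 0.0404
finger_force: 0.0
```

Request:
carry_out(
  rows=[
    [[0.001, 0, 0, 0], [0.002, 0, 0, 0], [0.003, 0, 0, 0], [0.003, 0, 0, 0]],
  ],
)

```text
clock: 9.4
position: [0.5825, -0.0005, 0.0174]
tool_rot: [-3.141, 0.001, 1.433]
force: [-1.3, -6.7, 2.7]
grip_width: 0.04
finger_force: 3.4
```

```bash
python3 -c "
from h import *
go(.038,-.041,.016,np.pi/2)
holder((.592,.077,-.14),('top',))
holder((.592,.077,-.14),('scene',))
"
```

```text
clock 9.4 pos [ 5.825e-01 -5.000e-04  1.740e-02] jig [ 0.0426 -0.0417] rot [-3.141e+00  1.000e-03  1.433e+00] q [ 0.25  0.8  -0.51  1.83  0.6   0.67 -0.75] F [-1.3 -6.7  2.7] w 0.04
shift 0.0007 -0.0046 0.0014 twist -0.0
holder jig [0.0418 0.0406] angle -0.001 cost 0.39
holder jig [0.0418 0.0406] angle -0.001 cost 0.39
holder jig [0.0218 0.0308] angle -0.34 cost 0.635
holder jig [0.0218 0.0308] angle -0.34 cost 0.635
```

Request:
carry_out(
  rows=[
    [[0.001, 0, 0, 0], [0.002, 0, 0, 0], [0.003, 0, 0, 0], [0.003, 0, 0, 0]],
  ],
)

```text
clock: 9.93
position: [0.5825, -0.0004, 0.0174]
tool_rot: [-3.14, 0.005, 1.431]
force: [-4.4, -20.3, 8.2]
grip_width: 0.0399
finger_force: 10.2
```

Request:
carry_out(
  rows=[
    [[0.001, 0, 0, 0], [0.002, 0, 0, 0], [0.003, 0, 0, 0], [0.003, 0, 0, 0]],
  ],
)

```text
clock: 10.27
position: [0.5824, -0.0003, 0.0174]
tool_rot: [-3.14, 0.009, 1.429]
force: [-6.3, -34.7, 13.4]
grip_width: 0.0397
finger_force: 17.0
```

Request:
carry_out(
  rows=[
    [[-0.008, 0, 0, 0], [-0.02, 0, 0, 0], [-0.025, 0, 0, 0], [-0.025, 0, -0.035, 0], [-0.025, 0, -0.07, 0], [-0.025, 0, -0.1, 0], [-0.02, -0.02, -0.1, 7], [-0.01, -0.04, -0.1, 14], [0.0, -0.055, -0.1, 21], [0.01, -0.068, -0.1, 28], [0.02, -0.068, -0.1, 35], [0.03, -0.068, -0.1, 42]],
  ],
)

```text
clock: 11.27
position: [0.5199, 0.046, 0.1177]
tool_rot: [-3.141, -0.0, 0.695]
force: [0.8, 0.8, 0.5]
grip_width: 0.0402
finger_force: 0.0
```

```bash
python3 -c "
from h import *
go(-.025,.038,.116,0)
"
```

```text
clock 11.27 pos [0.5199 0.046  0.1177] jig [-0.0258 -0.0042] rot [-3.141 -0.     0.695] q [ 0.12  0.55 -0.43  1.95  0.34  0.71 -1.39] F [0.8 0.8 0.5] w 0.0402
shift 0.0318 -0.0278 0.0017 twist 47.7
```

Request:
carry_out(
  rows=[
    [[0.01, -0.009, 0, 7], [0.02, -0.018, 0, 14], [0.032, -0.028, 0, 21], [0.032, -0.028, 0, 28], [0.032, -0.028, 0, 35], [0.032, -0.028, 0.0, 42], [0.032, -0.028, 0.02, 47.7], [0.032, -0.028, 0.05, 47.7], [0.032, -0.028, 0.08, 47.7], [0.032, -0.028, 0.1, 47.7], [0.032, -0.028, 0.101, 47.7]],
  ],
  grip=0.07,
)

```text
clock: 12.18
position: [0.5247, 0.0874, 0.0132]
tool_rot: [3.14, 0.005, -0.132]
force: [-1.2, 0.2, -0.3]
grip_width: 0.0702
finger_force: 0.0
```

```bash
python3 -c "
from h import *
go(-.001,.038,.016,0)
"
```

```text
clock 12.18 pos [0.5247 0.0874 0.0132] jig [-0.0268  0.0375] rot [ 3.14   0.005 -0.132] q [-0.16  0.72 -0.16  1.97  0.23  0.48 -2.19] F [-1.2  0.2 -0.3] w 0.0702
shift 0.0258 -0.0004 -0.0028 twist 0.4
```

Request:
carry_out(
  rows=[
    [[0.005, 0, -0.002, 0.3], [0.01, 0, -0.002, 0.3], [0.014, 0, -0.002, 0.3], [0.018, 0, -0.002, 0.3], [0.021, 0, -0.002, 0.3], [0.023, 0, -0.002, 0.3], [0.025, 0, -0.002, 0.3], [0.026, 0, -0.002, 0.3], [0.026, 0, -0.002, 0.3]],
  ],
)

```text
clock: 12.93
position: [0.5501, 0.0841, 0.0182]
tool_rot: [3.14, 0.005, -0.137]
force: [-15.4, 2.5, 8.3]
grip_width: 0.07
finger_force: 8.0
```

Request:
carry_out(
  rows=[
    [[0.001, 0, 0, 0], [0.002, 0, 0, 0], [0.003, 0, 0, 0], [0.003, 0, 0, 0]],
  ],
)

```text
clock: 13.27
position: [0.5502, 0.084, 0.018]
tool_rot: [3.139, 0.01, -0.137]
force: [-33.8, 5.6, 22.6]
grip_width: 0.0701
finger_force: 17.0
```

Request:
carry_out(
  rows=[
    [[0.001, 0, 0, 0], [0.002, 0, 0, 0], [0.003, 0, 0, 0], [0.003, 0, 0, 0]],
  ],
)

```text
clock: 13.6
position: [0.5502, 0.0837, 0.0173]
tool_rot: [3.137, 0.015, -0.136]
force: [-48.8, 6.7, 25.9]
grip_width: 0.0701
finger_force: 24.6
```

Request:
carry_out(
  rows=[
    [[-0.008, 0, 0, 0], [-0.02, 0, 0, 0], [-0.035, 0, -0.005, 0], [-0.05, 0.0, -0.03, -7], [-0.06, 0.02, -0.07, -14], [-0.07, 0.05, -0.1, -21], [-0.07, 0.08, -0.13, -28], [-0.06, 0.11, -0.14, -35], [-0.05, 0.14, -0.14, -42], [-0.04, 0.17, -0.14, -49], [-0.03, 0.19, -0.14, -56], [-0.03, 0.19, -0.14, -63]],
  ],
)

```text
clock: 14.6
position: [0.5034, -0.1062, 0.1587]
tool_rot: [3.14, 0.001, 0.944]
force: [0.3, -0.8, 1.7]
grip_width: 0.0702
finger_force: 0.0
```

Run:
```python
from h import *
go(.115,.04,.16,np.pi/2+.12)
holder((.596,.08,-.14))
f=bot.grab_frame("top"); save(f,"t2.png",(260,140,400,290),4)
for n in("top","scene"):
    f=bot.grab_frame(n); P=[]
    for l,z in(("clamp_grip",.082),("clamp_toe",.051)):
        for d in bot.spot_point(f,l)[:1]: p=wj(pix2world(f,d["position"],z)); P.append(p);print(n,l,round(d["conf"],2),p.round(4))
    if len(P)==2: v=P[1]-np.array([.115,.04]); print("theta",np.arctan2(-v[0],v[1]))
```

```text
clock 14.6 pos [ 0.5034 -0.1062  0.1587] jig [-0.0211 -0.1572] rot [3.14e+00 1.00e-03 9.44e-01] q [ 0.49  0.49 -0.52  1.94  0.33  0.8  -0.85] F [ 0.3 -0.8  1.7] w 0.0702
shift 0.2381 0.0275 -0.0013 twist -34.9
holder jig [0.0454 0.0385] angle -0.0 cost 0.03
holder jig [0.0248 0.0331] angle -0.279 cost 0.606
holder jig [0.0452 0.0389] angle -0.0 cost 0.733
top clamp_toe 0.88 [0.096  0.1099]
scene clamp_grip 0.67 [0.1084 0.0317]
scene clamp_toe 0.91 [0.1114 0.1247]
theta 0.0428194306367059
```

View pics/t2.png

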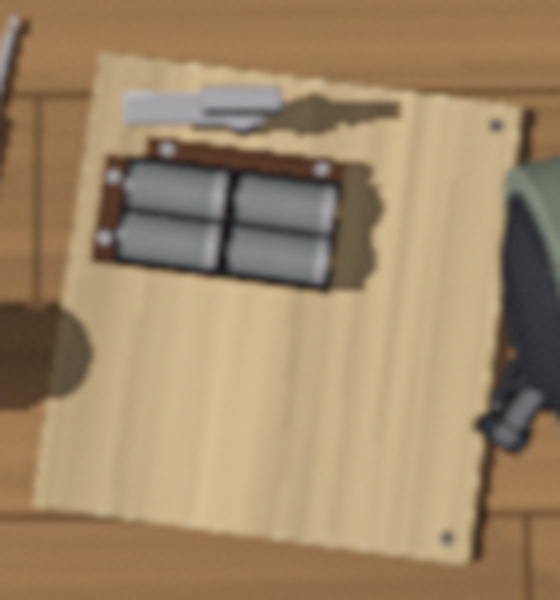

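The holder is flush against both stops (crop 120–345 × 150–290), with the clamp still clear. Next I'll fit the clamp's angle and post.

Run:
```python
from h import *
V=[]
for n in("top","scene"):
    f=bot.grab_frame(n); m=mask(f,"clamp_toe",world2pix(f,(*jw((.115,.07)),.06))); V.append((f,m)); print(n,m.sum())
def boxj(x,y,t,u0,u1,w,z0,z1):
    a=A+t;d=np.array([-np.sin(a),np.cos(a)]);n=np.array([np.cos(a),np.sin(a)]);o=jw((x,y))
    return [(*(o+d*u+n*v),z) for u in(u0,u1) for v in(-w/2,w/2) for z in(z0,z1)]
def cost(p,V):
    t=0
    for f,m in V:
        im=np.zeros((1600,2560),np.uint8)
        for b in((0,.075,.02,.051,.059),(-.025,.025,.014,.061,.089),(-.014,.014,.028,.045,.061)):
            h=cv2.convexHull(np.array([world2pix(f,P) for P in boxj(*p,*b)],np.float32)*4+1.5); cv2.fillPoly(im,[np.round(h).astype(np.int32)],255)
        t+=np.abs(cv2.resize(im,(640,400),interpolation=cv2.INTER_AREA)/255.-m).sum()/m.sum()
    return t
for v in(V[:1],V[1:],V):
    r=min((minimize(cost,[.115,.04,t0],args=(v,),method="Nelder-Mead",options=dict(initial_simplex=[[.115,.04,t0],[.12,.04,t0],[.115,.045,t0],[.115,.04,t0+.08]],xatol=1e-4)) for t0 in(.05,.15,.25)),key=lambda r:r.fun)
    print(r.x.round(4),round(r.fun,3))
    print([(t,round(cost([.115,.04,t],v),3)) for t in(0,.05,.1,.15,.2,.25,.3)])
go(.115,.04,.16,np.pi/2+.12)
```

```text
top 329.0
scene 645.0
[0.116  0.0383 0.126 ] 0.197
[(0, np.float64(0.421)), (0.05, np.float64(0.291)), (0.1, np.float64(0.242)), (0.15, np.float64(0.277)), (0.2, np.float64(0.381)), (0.25, np.float64(0.495)), (0.3, np.float64(0.609))]
[0.1137 0.041  0.1353] 0.108
[(0, np.float64(0.289)), (0.05, np.float64(0.217)), (0.1, np.float64(0.163)), (0.15, np.float64(0.136)), (0.2, np.float64(0.169)), (0.25, np.float64(0.225)), (0.3, np.float64(0.279))]
[0.1152 0.0404 0.1283] 0.369
[(0, np.float64(0.71)), (0.05, np.float64(0.508)), (0.1, np.float64(0.405)), (0.15, np.float64(0.413)), (0.2, np.float64(0.55)), (0.25, np.float64(0.72)), (0.3, np.float64(0.888))]
clock 15.35 pos [ 0.5027 -0.1008  0.1585] jig [-0.0226 -0.152 ] rot [ 3.142 -0.     0.943] q [ 0.48  0.49 -0.52  1.94  0.33  0.8  -0.86] F [ 0.3 -0.9 -0.3] w 0.0696
shift 0.2341 0.0312 -0.0015 twist -34.9
```

Request:
carry_out(
  rows=[
    [[0.035, 0.005, 0, -6], [0.07, 0.01, 0, -12], [0.105, 0.015, 0, -18], [0.14, 0.02, 0, -24], [0.175, 0.024, 0, -30], [0.21, 0.028, 0, -35], [0.234, 0.031, 0, -35.5], [0.234, 0.031, 0, -35.5], [0.234, 0.031, 0, -35.5]],
  ],
  grip=0.055,
)

```text
clock: 16.1
position: [0.6651, 0.0717, 0.1578]
tool_rot: [-3.141, -0.001, 1.564]
force: [0.2, -0.8, -0.5]
grip_width: 0.0552
finger_force: 0.0
```

```bash
python3 -c "
from h import *
go(.115,.04,.064,np.pi/2+.13)
"
```

```text
clock 16.1 pos [0.6651 0.0717 0.1578] jig [0.1145 0.0412] rot [-3.141e+00 -1.000e-03  1.564e+00] q [ 0.19  0.74 -0.64  1.51  0.48  1.05 -0.57] F [ 0.2 -0.8 -0.5] w 0.0552
shift -0.0013 0.0003 0.0938 twist 0.1
```

Request:
carry_out(
  rows=[
    [[-0.001, 0, 0.025, 0], [-0.001, 0, 0.05, 0], [-0.001, 0, 0.07, 0], [-0.001, 0, 0.085, 0], [-0.001, 0, 0.093, 0], [-0.001, 0, 0.094, 0]],
  ],
)

```text
clock: 16.6
position: [0.6644, 0.0686, 0.0632]
tool_rot: [-3.14, 0.0, 1.562]
force: [0.7, -0.3, -0.0]
grip_width: 0.0547
finger_force: 0.0
```

Request:
carry_out(
  rows=[
    [[0, 0, 0, 0], [0, 0, 0, 0], [0, 0, 0, 0], [0, 0, 0, 0], [0, 0, 0, 0], [0, 0, 0, 0]],
  ],
  grip=0.0,
  grip_force=20,
)

```text
clock: 17.1
position: [0.6652, 0.0694, 0.0656]
tool_rot: [3.141, 0.0, 1.563]
force: [-4.9, -1.0, 8.2]
grip_width: 0.0135
finger_force: 24.3
```

```bash
python3 -c "
from h import *
go(.115,.04,.064,np.pi/2+.13);print(bot.observe()['finger_force'],bot.observe()['moment'])
f=bot.grab_frame('scene'); save(f,'s3.png',(230,130,430,280),4)
"
```

```text
clock 17.1 pos [0.6652 0.0694 0.0656] jig [0.1149 0.039 ] rot [3.141 0.    1.563] q [ 0.17  0.85 -0.59  1.57  0.56  0.9  -0.62] F [-4.9 -1.   8.2] w 0.0135
shift 0.001 0.0002 0.0016 twist 0.0
24.30970072746277 [-0.1808472   1.04304243  0.0099381 ]
```

View pics/s3.png

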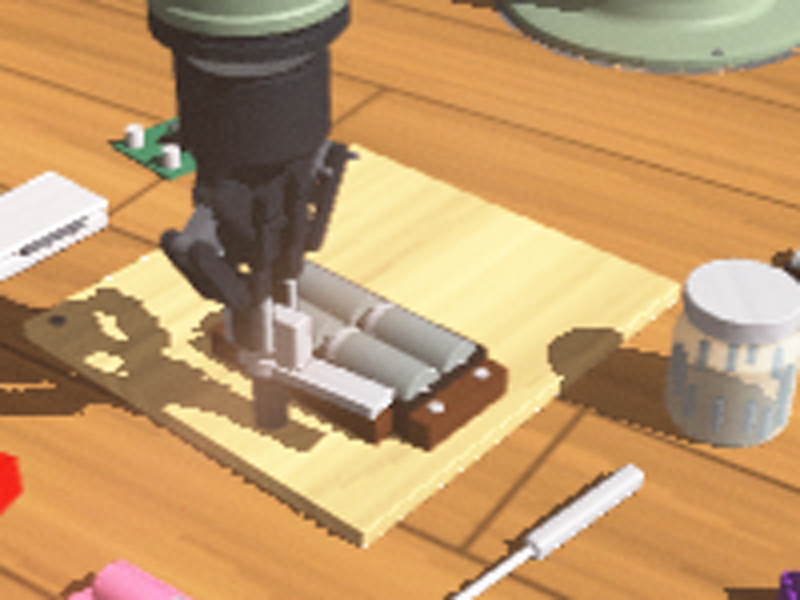

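The pads pinch the fin (crop about 270,320) and the holder is still seated. The tips press lightly on the hub, so I'll rise 2 mm and turn.

Request:
carry_out(
  rows=[
    [[0, 0, -0.002, -2], [0, 0, -0.002, -7], [0, 0, -0.002, -12], [0, 0, -0.002, -17], [0, 0, -0.002, -22], [0, 0, -0.002, -27], [0, 0, -0.002, -32], [0, 0, -0.002, -37], [0, 0, -0.002, -41], [0, 0, -0.002, -44], [0, 0, -0.002, -45], [0, 0, -0.002, -45]],
  ],
)

```text
clock: 18.15
position: [0.6652, 0.0693, 0.0664]
tool_rot: [3.141, -0.0, 2.348]
force: [4.9, 1.0, -10.9]
grip_width: 0.0136
finger_force: 22.1
```

```bash
python3 -c "
from h import *
go(.115,.04,.066,np.pi);print(bot.observe()['finger_force'],bot.observe()['moment'])
"
```

```text
clock 18.15 pos [0.6652 0.0693 0.0664] jig [0.1149 0.0389] rot [ 3.141 -0.     2.348] q [ 0.27  0.9  -0.76  1.56  0.71  0.97  0.06] F [  4.9   1.  -10.9] w 0.0136
shift 0.0006 0.0009 0.0004 twist -37.5
22.058636248111725 [ 0.38802507 -0.85498981  0.03461772]
```

Request:
carry_out(
  rows=[
    [[0, 0, 0.001, -2], [0, 0, 0.001, -7], [0, 0, 0.001, -12], [0, 0, 0.001, -17], [0, 0, 0.001, -22], [0, 0, 0.001, -27], [0, 0, 0.001, -31], [0, 0, 0.001, -34], [0, 0, 0.001, -36], [0, 0, 0.001, -37.5], [0, 0, 0.001, -37.5], [0, 0, 0.001, -37.5]],
  ],
)

```text
clock: 19.15
position: [0.6654, 0.0695, 0.0663]
tool_rot: [3.141, 0.001, 3.001]
force: [-1.3, 2.1, 5.6]
grip_width: 0.0135
finger_force: 24.4
```

```bash
python3 -c "
from h import *
go(.115,.04,.066,np.pi);print(bot.observe()['finger_force'],bot.observe()['moment'])
"
```

```text
clock 19.15 pos [0.6654 0.0695 0.0663] jig [0.1151 0.0391] rot [3.141e+00 1.000e-03 3.001e+00] q [ 0.33  0.95 -0.89  1.56  0.82  1.04  0.64] F [-1.3  2.1  5.6] w 0.0135
shift 0.0001 0.0009 0.0003 twist -0.1
24.428794384002686 [0.13164738 0.24969316 0.03526576]
```

Clamp is square to within my estimate. A little more turn to feel the end stop, then release and rise.

Request:
carry_out(
  rows=[
    [[0, 0, 0, -1], [0, 0, 0, -2], [0, 0, 0, -2], [0, 0, 0, -2]],
  ],
)

```text
clock: 19.48
position: [0.6656, 0.0695, 0.0663]
tool_rot: [3.141, 0.001, 3.035]
force: [-0.0, 1.9, 5.0]
grip_width: 0.0134
finger_force: 35.0
```

Request:
carry_out(
  rows=[
    [[0, 0, 0, 1], [0, 0, 0, 1], [0, 0, 0, 1], [0, 0, 0, 1], [0, 0, 0, 1], [0, 0, -0.01, 1], [0, 0, -0.03, 1], [0, 0, -0.06, 1], [0, 0, -0.09, 1], [0, 0, -0.11, 1], [0, 0, -0.13, 1], [0, 0, -0.13, 1]],
  ],
  grip=0.05,
)

```text
clock: 20.48
position: [0.6663, 0.0701, 0.2003]
tool_rot: [3.14, 0.005, 3.02]
force: [0.4, 1.7, 0.5]
grip_width: 0.0502
finger_force: 0.0
```

Request:
carry_out(
  rows=[
    [[0.03, 0, 0, 0], [0.06, 0, 0, 0], [0.06, 0.03, 0, 0], [0.06, 0.07, 0, 0], [0.06, 0.11, 0, 0], [0.06, 0.15, 0, 0], [0.06, 0.18, 0, 0], [0.06, 0.18, 0, 0]],
  ],
)

```text
clock: 21.15
position: [0.6255, 0.2627, 0.1959]
tool_rot: [3.138, -0.001, 3.027]
force: [-0.9, 0.7, -0.4]
grip_width: 0.0501
finger_force: 0.0
```

```bash
python3 -c "
from h import *
go(.115,.04,.2,np.pi)
holder((.596,.08,-.14))
f=bot.grab_frame('top'); save(f,'t4.png',(240,140,400,290),4)
f=bot.grab_frame('scene'); save(f,'s4.png',(230,130,430,280),4)
d=bot.spot_point(f,'clamp_toe')[0];print(wj(pix2world(f,d['position'],.051)),d['conf'])
"
```

```text
clock 21.15 pos [0.6255 0.2627 0.1959] jig [0.049 0.225] rot [ 3.138e+00 -1.000e-03  3.027e+00] q [ 0.07  0.82 -0.98  1.45  0.69  1.24  0.47] F [-0.9  0.7 -0.4] w 0.0501
shift -0.0616 -0.1865 -0.0041 twist 1.4
holder jig [0.0647 0.0426] angle -0.002 cost 3.152
holder jig [0.0308 0.0292] angle -0.124 cost 0.848
holder jig [0.0317 0.0314] angle -0.079 cost 4.002
[0.07560154 0.13251386] 0.75
```

View pics/t4.png

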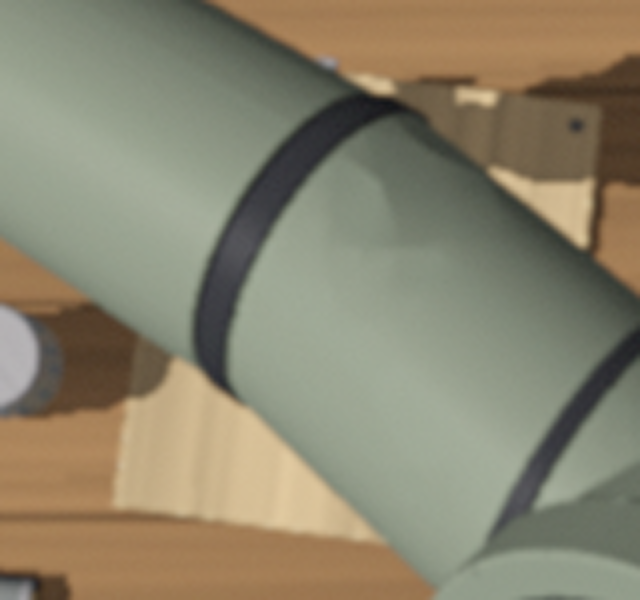

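View pics/s4.png

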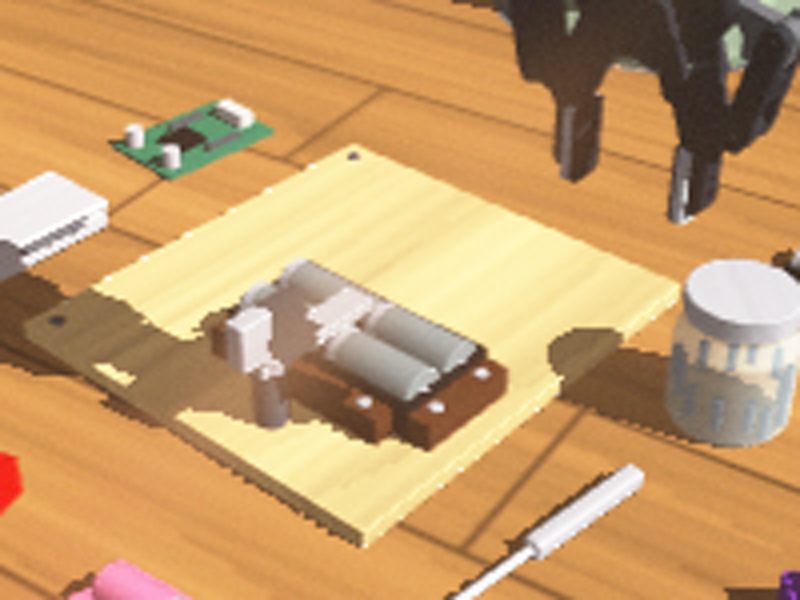

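The scene view shows the clamp arm lying square across the cells (crop 250–370, 290–340). The holder is unmoved against both stops, with its end at (480,360), and the other things are in place. Handing in.

```bash
python3 -c "
from workcell import bot
print(bot.job_done())"
```

```text
the job is handed in; nothing more can be done
None
```

The holder is pushed flush against both stops, the clamp is turned to its end stop across it, and the job is handed in; no verdict came back, and my last check of the final state was by camera view only.

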